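# Tall cleaning brush into the steel mug, handle side kept free

### The job

Take the tall cleaning brush out of the wooden tool stand and lower it, bristles down, into the deep steel mug that has a handle; do not drop it in. Leave it leaning on the rim on the side opposite the mug's handle, so the handle stays free to grab, with the mug still standing where it was.

Things in the scene. Friction and masses are not known exactly. Their poses are not given: they have to be found in the camera images.
- brush_mid (a point): centre, half-way up, of the tall brush: rigid round stick 200 mm long, 40 g, upright in one of the stand's holes, bristles down, its top 210 mm above the table. Lower 85 mm: black bristle cylinder, 18 mm diameter, flat foot; upper 115 mm: smooth white handle, 12 mm diameter, gripped near its top. z points along it from bristles to top; the foot is 100 mm below this point
- brush_top (a point): centre of the top end of the tall brush's white handle, 100 mm from brush_mid along the brush
- mug: deep loose steel mug with one handle, 0.45 kg: round, straight sides, 115 mm high, 90 mm outside diameter, wall 4 mm, bottom 5 mm thick (82 mm inside diameter, 110 mm deep). Origin: centre of its underside; z up. The handle sticks out 37 mm towards the mug's +y, so the side opposite the handle is -y. (A steel beaker without a handle also stands about: not meant)
- stand: fixed wooden block 200 x 70 mm, 55 mm high, with three round holes, 24 mm diameter, 45 mm deep, in a row along its x axis at x = -65, 0 and 65 mm. Origin: centre of its underside; z up. Besides the tall brush it holds a smaller brush of the same make (135 mm long) and a thick white marker with a black cap (140 mm), tops 145 to 150 mm above the table; which hole holds which varies
There are look-alikes about, which are no part of the job. Leave any blue, orange or purple look-alike of the part that bears brush_mid alone.

How it is judged (in metres and radians):
On the way:
1. the brush, still held by the fingers, is lowered until its foot is within about 25 mm of the mug's floor (z of brush_mid in the frame of mug below 0.13 m and horizontal distance between brush_mid and mug below 0.045 m and contact force between the fingers and brush above 0.5 N), for 0.1 s.
At the end, for the whole second after the job is handed in: The brush stands bristles down on the mug's floor, leaning 8 degrees or more, its top at least 35 mm from the mug's axis on the side opposite the handle and within 40 mm of the line through the handle; the mug is upright within 6 degrees and within 30 mm of its start (z of brush_mid in the frame of mug between 0.07 and 0.115 m and horizontal distance between brush_mid and mug below 0.045 m and z of brush_top in the frame of mug above 0.15 m and y of brush_top in the frame of mug below -0.035 m and x of brush_top in the frame of mug between -0.04 and 0.04 m and angle between brush_mid's own z axis and vertical above 0.14 rad and angle between mug's own z axis and vertical below 0.1 rad and distance of mug from where it was at the start of the episode below 0.03 m); the robot touches nothing.
It also fails if it takes over 42 s, if anything falls off the work surface, if the arm or the gripper's body presses on something with over 40 N, if the wrist force passes 120 N, or if a joint passes its speed limit or range.

### The arm

A 6-joint arm with a two-finger parallel gripper is mounted at the origin on the work surface. World frame = base frame: x ahead of the robot, y to its left, z up, the work surface at z = 0. Lengths are in mm, angles in rad, forces in N, time in s.
With the tool pointing down it reaches from about 250 to 725 mm from the base axis. Payload 4 kg.
Tool frame: the origin (TCP) lies midway between the tips of the shut fingers; the grasp point (between the pads) lies ctrl.grasp_offset behind it (ctrl.grasp_offset is the distance from the TCP to the grasp point, in mm); z points along the fingers, y is the line along which they close (so a half turn about z gives the same grasp; the last joint's range is limited). The gripper opens to 85 mm and grips with 20 to 120 N. Pads are 22 mm wide; open, the fingers measure 114 mm over their backs; the gripper's body (76 mm by 85 mm) begins 54 mm behind the grasp point. The pads swing forward as they close: fully open they stand 13 mm farther back than shut.
Start: joints at [1.28, 0.241, 0.005, 1.335, 0, 1.571], TCP at [143.357, 479.007, 231.306] pointing down, gripper open.
Joint ranges: [-2.72, 2.72], [-1.05, 1.87], [-1.09, 1.28], [-1.99, 2.15], [-1.42, 1.44], [-3.14, 3.14]. Speed limits (rad/s): [2.79, 2.79, 3.14, 3.14, 3.14, 3.14].

### API

Orientations are given as a unit quaternion [x, y, z, w].
In Python, from cell import ctrl gives the robot as it stands. The module is installed in compiled form; this text tells all that it offers.
- The arm moves only by the tool step_arm, never from a script. Its argument "moves" is a list of rows, each a list of 7 numbers: the shift along the tool's x, y, z in mm, then the turn, a rotation vector about the tool's x, y, z in rad, then the opening, from 0 (shut) to 1 (fully open). In form: [[tx, ty, tz, ax, ay, az, claw], ...]. A call has 1 to 8 rows; each row shifts and turns the commanded pose from where the row before left it, along the tool's axes as they then stand; what a row does not reach is not made up. A row lasts 1/10 s, in which the tool goes at most 50 mm and 8.59 degrees, less where a joint would pass 70% of its speed; a pose out of reach is approached as far as the arm can. A call with a gripper value outside its range is refused whole. The fingers move at their own pace and stop on an object; the grip force is fixed at half the most. Time passes only in rows, so rows that do not move let the fingers close. It gives the time, the measured TCP pose, the force, the opening and the grip force at its end, in the units of the state.
- ctrl.sense(): the state, without advancing time (a new reading comes with each control period).
- ctrl.read_camera(name): name is "scene" or "top" or "wrist"; returns the picture (420x560x3 uint8, red, green, blue); there is no depth.
- ctrl.camera_info(name): a dict with "vfov" (degrees; the focal length in pixels is half the picture's height over the tangent of half this angle, whatever the lens; pixels are square), "cx", "cy" (the principal point, pixels), "world_to_cam" (4x4, takes a point from world to camera coordinates); the wrist camera has in their place "tool_from_camera" (4x4, takes a point from camera to tool coordinates, whose origin is the TCP and whose axes are the flange's). Camera axes: x right, y up, looking along -z (the intrinsics and any distortion apply to the point x, -y, -z); pixel columns grow to the right and rows downward; lengths in mm; the calibration is good to about 2 mm. A picture is of the moment at which its call begins: read the wrist's pose just before it. camera_info takes no time and is no camera call.
- ctrl.sign_off(): hands the job in; it is judged then, once.
Trained networks look in the newest picture that a camera, given by its name, has taken for a name from the list of things; names that differ only in an ending like _2 or _b are one class to them, and where a whole thing is asked for, a point or a joint stands for the part that bears it (a point fixed in the world has none). Each returns a list of dicts, best first, with "p" (0 to 1); they miss things now and then, are a little off and sometimes report something else, mostly with a low value. They report only what shows in the picture. A call takes as long as a camera call. They do not tell look-alikes from the thing itself.
- ctrl.trace(camera, label): "region" (420x560 bool, what is visible of it) and "uv" ([column, row] in pixels, amid what is visible of it).
The state is a dict: "time": time; "joint_positions": joint angles; "joint_vel": joint speeds; "tau": joint torques, N m; "position": TCP position; "tool_rot": TCP orientation; "contact_force": force on the tool from outside, world axes, zero at the start; "torque": the same for the moment, N m; "opening": finger opening in mm; "finger_force": force on a finger pad.
Only numpy, scipy, OpenCV 4.12 (cv2) and the standard library are available. Lean on these libraries where they do the work, as an engineer would, in place of code of your own. Each camera call takes 0.05 s, during which the arm holds its last target. There are 200 camera calls.

## Working session

There is one attempt and no reset: what is moved stays moved. The work goes in short steps, Python scripts to look and compute and a tool call to move; the robot and the scene stay as the last step left them, time stands still between calls to the robot, and variables do not carry over. Pictures are saved under pics/ and viewed, at most 10 in all, crops included, and the job is handed in when it is done.

Besides the shell and the picture viewer there is one more tool, called after "Request:" as a command line: name --pt "numbers of a row" for each row, then --argument value for the rest. step_arm: Moves the arm, as the interface text tells. Its arguments: {"type":"object","properties":{"moves":{"type":"array"}},"required":["moves"]}

```bash
mkdir -p pics; ls; cat > h.py <<'E'
import numpy as np, cv2
from cell import ctrl
from scipy.spatial.transform import Rotation as R
def save(n,im): cv2.imwrite('pics/'+n,im[:,:,::-1])
def K(i):
    f=210/np.tan(np.radians(i['vfov'])/2); return f,i['cx'],i['cy']
def cam(name,s=None):
    i=ctrl.camera_info(name)
    if 'world_to_cam' in i: M=np.array(i['world_to_cam'])
    else:
        s=s or ctrl.sense(); T=np.eye(4);T[:3,:3]=R.from_quat(s['tool_rot']).as_matrix();T[:3,3]=s['position']
        M=np.linalg.inv(T@np.array(i['tool_from_camera']))
    return M,K(i)
def proj(p,c):
    M,(f,cx,cy)=c; q=M[:3,:3]@np.array(p,float)+M[:3,3]; return np.array([cx+f*q[0]/-q[2],cy-f*q[1]/-q[2]])
def ray(uv,c):
    M,(f,cx,cy)=c; d=np.array([(uv[0]-cx)/f,-(uv[1]-cy)/f,-1]); Rm=M[:3,:3]
    d=Rm.T@d; return -Rm.T@M[:3,3], d/np.linalg.norm(d)
def atz(uv,c,z):
    o,d=ray(uv,c); return o+d*(z-o[2])/d[2]
def tri(obs):
    A=np.zeros((3,3));b=np.zeros(3)
    for uv,c in obs:
        o,d=ray(uv,c);P=np.eye(3)-np.outer(d,d);A+=P;b+=P@o
    x=np.linalg.solve(A,b); return x,[np.round(proj(x,c)-uv,1) for uv,c in obs]
E
python3 - <<'E'
from h import *
a=ctrl.read_camera('scene');b=ctrl.read_camera('top')
save('a.png',a);save('b.png',b)
for n in('scene','top'):
    i=ctrl.camera_info(n);print(i)
    for l in('brush_mid','mug','stand'):
        for r in ctrl.trace(n,l)[:5]:
            v,u=np.nonzero(r['region']);print(n,l,round(r['p'],2),np.round(r['uv']),u.min(),u.max(),v.min(),v.max())
print(ctrl.camera_info('wrist'),ctrl.grasp_offset,ctrl.sense())
E
```

```text
pics
{'vfov': 55.48563888396604, 'cx': 275.50493444370613, 'cy': 210.4863590186408, 'world_to_cam': array([[-8.53552071e-01,  5.20525071e-01,  2.24167877e-02,
         4.54042393e+02],
       [-3.27376660e-01, -5.69306369e-01,  7.54131806e-01,
         9.59654957e+01],
       [ 4.05306532e-01,  6.36352031e-01,  6.56340390e-01,
        -1.14898510e+03],
       [ 0.00000000e+00,  0.00000000e+00,  0.00000000e+00,
         1.00000000e+00]])}
scene brush_mid 0.91 [346. 260.] 336 353 222 285
scene brush_mid 0.91 [370. 298.] 359 384 261 333
scene brush_mid 0.88 [350. 324.] 337 360 279 352
scene brush_mid 0.67 [395. 299.] 378 409 250 325
scene mug 0.74 [248. 187.] 229 265 162 218
scene stand 0.63 [329. 295.] 287 387 251 332
{'vfov': 45.420565115665084, 'cx': 275.82399137823927, 'cy': 211.42574894078624, 'world_to_cam': array([[ 1.56887054e-02, -9.99875854e-01,  1.46335918e-03,
         2.47364847e+01],
       [ 9.98586456e-01,  1.57427730e-02,  5.07666795e-02,
        -5.56304710e+02],
       [-5.07834144e-02,  6.64827181e-04,  9.98709469e-01,
        -1.12078804e+03],
       [ 0.00000000e+0
[... 805 characters left out ...]
 0.4, 'joint_positions': array([ 1.28001180e+00,  2.40735082e-01,  4.82794813e-03,  1.33519551e+00,
       -3.06086675e-05,  1.57080191e+00]), 'joint_vel': array([-0.00033389, -0.00225918,  0.00334614, -0.00153374,  0.00024021,
       -0.0003665 ]), 'tau': array([ 7.90990161e-04, -3.71779919e+01,  2.52330852e+01,  5.36437525e-03,
        4.48718481e-05,  2.04922671e-06]), 'position': array([143.33674572, 478.92641112, 231.1731392 ]), 'tool_rot': array([ 1.44883322e-01,  9.89448735e-01, -1.53761589e-04, -7.04665275e-06]), 'contact_force': array([ 0.14517141,  0.22529372, -0.09761901]), 'torque': array([ 0.02070947, -0.04802818,  0.00852628]), 'finger_force': 0.0, 'opening': 85.11806556981699}
```

View pics/a.png

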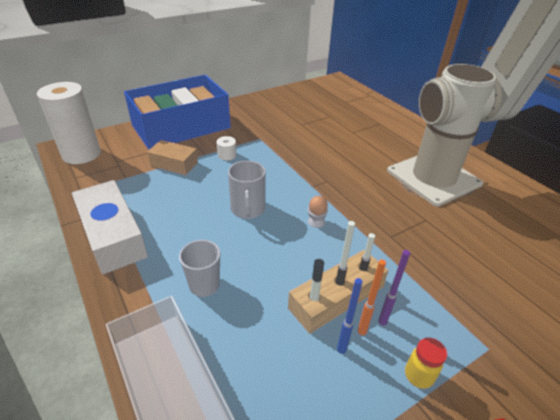

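View pics/b.png

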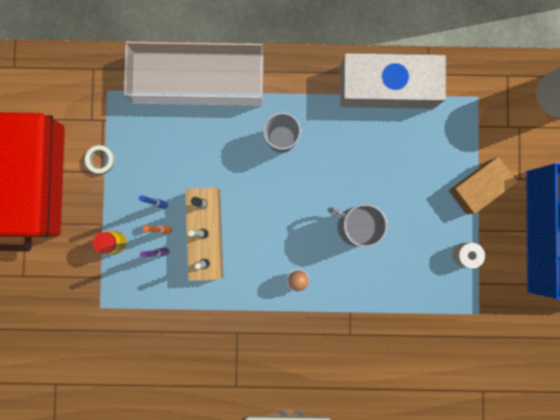

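The tall white stick is in the stand's middle hole: scene (346,250), top view (190,233). Things it could be taken for: the short brush at scene (368,252), the black-capped marker (317,280), and the blue (350,318), orange (370,298) and purple (393,290) look-alikes. The mug with the handle is at scene (248,190), top (363,226), with the handle towards (333,210) in the top view. The beaker without a handle is at top (282,131).

```bash
python3 - <<'E'
from h import *
a=cv2.imread('pics/a.png');b=cv2.imread('pics/b.png')
c1=cv2.resize(a[210:340,280:420],None,fx=4,fy=4,interpolation=cv2.INTER_CUBIC)[:520]
c2=cv2.resize(b[185:285,135:225],None,fx=4,fy=4,interpolation=cv2.INTER_CUBIC)
c3=cv2.resize(b[195:255,320:395],None,fx=4,fy=4,interpolation=cv2.INTER_CUBIC)
s=np.zeros((600,800,3),np.uint8); 
c1=c1[:,:430]; s[:520,:430]=c1; s[:340,435:795]=c2[:340,:360]; s[345:585,435:735]=c3
cv2.imwrite('pics/c.png',s)
E
```

```text
(no output)
```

View pics/c.png

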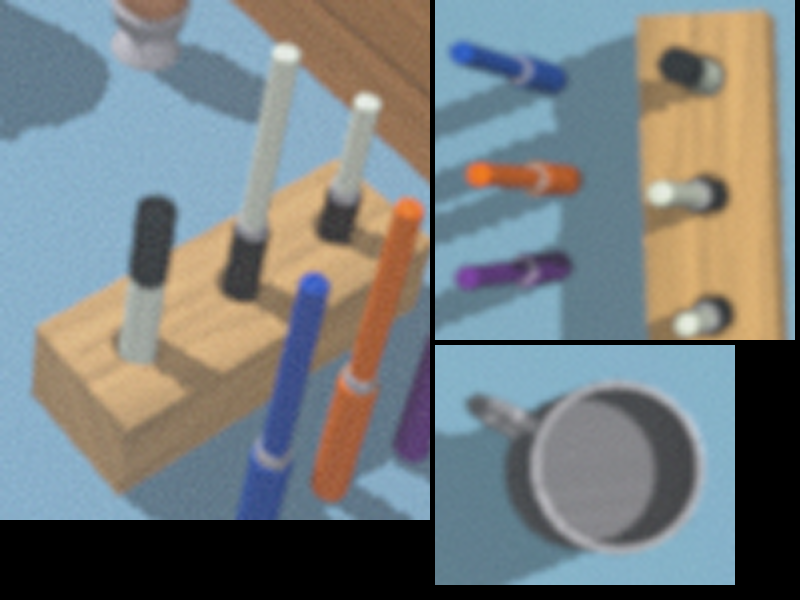

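The crop confirms the choice: the tall stick is in the middle hole, with a white handle, black bristles below and its top at scene (351.5,223) and top (191.7,233.3). The mug's rim centre is at top (365.5,225), and its handle end is at (331,210.5).

```bash
python3 - <<'E'
from h import *
S,T=cam('scene'),cam('top')
print('brushtop',tri([((351.5,223),S),((191.7,233.3),T)]))
print('mug rim',tri([((247,175),S),((365.5,225.2),T)]))
m=atz((365.5,225.2),T,115);print('rim z115',m, 'proj scene',proj(m,S))
for z in(40,60,80,100):
    h=atz((330.7,210.5),T,z);d=(h-m)[:2];print('handle',z,h,np.hypot(*d),np.degrees(np.arctan2(d[1],d[0])))
# handle in scene approx (248,205)?
E
```

```text
brushtop (array([501.76422974, 191.26759589, 206.43097668]), [array([-0.6, -0. ]), array([-0.4,  0.4])])
mug rim (array([ 524.16548426, -153.33404671,   99.0397425 ]), [array([-0.7, -0.1]), array([-0.5,  0.7])])
rim z115 [ 525.24369768 -151.43970062  115.        ] proj scene [246.07883655 170.03631227]
handle 40 [558.49176924 -87.76838374  40.        ] 71.82945673494972 62.42720723919407
handle 60 [557.40325674 -85.56523231  60.        ] 73.30540780746381 63.978620013317816
handle 80 [556.31474424 -83.36208087  80.        ] 74.83296228409567 65.46775076400617
handle 100 [555.22623174 -81.15892944 100.        ] 76.40902529165602 66.89638250229416
```

```bash
cat >> h.py <<'E'
def Rt(yaw,lean=0):  # tool y heading 'yaw' deg, pointing down, then lean about tool y
    c,s=np.cos(np.radians(yaw)),np.sin(np.radians(yaw))
    return R.from_matrix(np.array([[-s,c,0],[c,s,0],[0,0,-1]]).T)*R.from_rotvec([0,np.radians(lean),0])
def rows(p,Rg,n,claw,start=None):
    s=ctrl.sense(); P,Q=(np.array(s['position']),R.from_quat(s['tool_rot'])) if start is None else start
    rv=(Q.inv()*Rg).as_rotvec()/n; d=(np.array(p)-P)/n
    for k in range(n):
        t=Q.inv().apply(d); print([float(x) for x in np.r_[np.round(t,1),np.round(rv,4)]]+[claw]); Q=Q*R.from_rotvec(rv)
E
sed -i 's/c,0\],\[c,s,0\]/c,0],[c,s,0]/' h.py
python3 - <<'E'
from h import *
print(Rt(73.3).as_matrix().round(2),R.from_quat(ctrl.sense()['tool_rot']).as_matrix().round(2))
rows([502,191,255],Rt(20),14,1)
E
```

```text
[[-0.96  0.29  0.  ]
 [ 0.29  0.96  0.  ]
 [ 0.    0.   -1.  ]] [[-0.96  0.29 -0.  ]
 [ 0.29  0.96 -0.  ]
 [-0.   -0.   -1.  ]]
[-30.4, -12.4, -1.7, -0.0, 0.0, 0.0665, 1]
[-31.2, -10.3, -1.7, -0.0, 0.0, 0.0665, 1]
[-31.8, -8.2, -1.7, -0.0, 0.0, 0.0665, 1]
[-32.3, -6.1, -1.7, -0.0, 0.0, 0.0665, 1]
[-32.6, -3.9, -1.7, -0.0, 0.0, 0.0665, 1]
[-32.8, -1.7, -1.7, -0.0, 0.0, 0.0665, 1]
[-32.8, 0.4, -1.7, -0.0, 0.0, 0.0665, 1]
[-32.7, 2.6, -1.7, -0.0, 0.0, 0.0665, 1]
[-32.5, 4.8, -1.7, -0.0, 0.0, 0.0665, 1]
[-32.1, 6.9, -1.7, -0.0, 0.0, 0.0665, 1]
[-31.6, 9.1, -1.7, -0.0, 0.0, 0.0665, 1]
[-30.9, 11.1, -1.7, -0.0, 0.0, 0.0665, 1]
[-30.1, 13.2, -1.7, -0.0, 0.0, 0.0665, 1]
[-29.2, 15.1, -1.7, -0.0, 0.0, 0.0665, 1]
```

Request:
step_arm --pt "-30 -12 -2 0 0 0.0665 1" --pt "-31 -10 -2 0 0 0.0665 1" --pt "-32 -8 -2 0 0 0.0665 1" --pt "-32 -6 -2 0 0 0.0665 1" --pt "-33 -4 -2 0 0 0.0665 1" --pt "-33 -2 -2 0 0 0.0665 1" --pt "-33 0 -2 0 0 0.0665 1"

```text
time: 1.1
position: [323.4, 334.3, 245.5]
tool_rot: [0.37, 0.929, 0.0, 0.0]
contact_force: [0.7, 1.2, 0.1]
opening: 85.5
finger_force: 0.0
```

Request:
step_arm --pt "-33 3 -2 0 0 0.0665 1" --pt "-32 5 -2 0 0 0.0665 1" --pt "-32 7 -2 0 0 0.0665 1" --pt "-32 9 -2 0 0 0.0665 1" --pt "-31 11 -2 0 0 0.0665 1" --pt "-30 13 0 0 0 0.0665 1" --pt "-29 15 0 0 0 0.0665 1" --pt "0 0 0 0 0 0 1"

```text
time: 1.9
position: [504.4, 189.1, 254.8]
tool_rot: [0.576, 0.818, -0.0, 0.001]
contact_force: [0.7, -0.3, 0.4]
opening: 85.5
finger_force: 0.0
```

```bash
python3 - <<'E'
from h import *
s=ctrl.sense();print(s['time'],s['position'],R.from_quat(s['tool_rot']).as_matrix().round(3))
c=cam('wrist',s);a=ctrl.read_camera('wrist');save('d.png',a)
print(proj([502,191,210],c),proj([502,191,110],c))
for r in ctrl.trace('wrist','brush_mid')[:4]:
    v,u=np.nonzero(r['region']);print(round(r['p'],2),np.round(r['uv']),u.min(),u.max(),v.min(),v.max())
E
```

```text
1.9 [504.36293405 189.11138747 254.80018495] [[-0.337  0.942  0.001]
 [ 0.942  0.337 -0.001]
 [-0.001  0.001 -1.   ]]
[273.15506733 239.09019592] [273.92713001 194.43712125]
0.95 [274. 206.] 264 284 168 245
0.78 [326.  88.] 301 354 74 102
0.7 [262.  56.] 246 276 30 82
0.66 [413. 109.] 356 460 93 116
```

View pics/d.png

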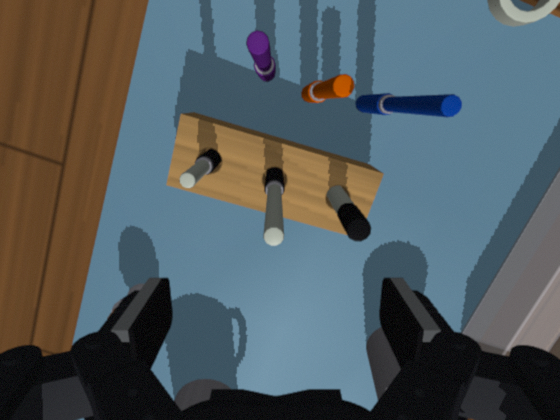

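The wrist view shows the tall brush's top at (274,237), where I predicted it (273,239), centred between the fingers. I'm descending to grip it near its top.

Request:
step_arm --pt "3 -1.5 20 0 0 0 1" --pt "0.5 0 24 0 0 0 1" --pt "0 0 24 0 0 0 1" --pt "0 0 16 0 0 0 1" --pt "0 0 0 0 0 0 0.5" --pt "0 0 0 0 0 0 0.2" --pt "0 0 0 0 0 0 0" --pt "0 0 0 0 0 0 0"

```text
time: 2.8
position: [499.8, 194.8, 172.7]
tool_rot: [0.573, 0.819, 0.001, 0.001]
contact_force: [0.2, -0.3, 0.1]
opening: 28.1
finger_force: 0.0
```

Request:
step_arm --pt "0 0 0 0 0 0 0" --pt "0 0 0 0 0 0 0" --pt "0 0 0 0 0 0 0"

```text
time: 3.1
position: [500.0, 194.6, 172.4]
tool_rot: [0.574, 0.819, 0.001, 0.001]
contact_force: [0.2, -0.0, 5.5]
opening: 10.8
finger_force: 58.6
```

Request:
step_arm --pt "0 0 -10 0 0 0 0" --pt "0 0 -22 0 0 0 0" --pt "0 0 -24 0 0 0 0" --pt "0 0 -24 0 0 0 0" --pt "0 0 -24 0 0 0 0" --pt "0 0 -24 0 0 0 0" --pt "0 0 -20 0 0 0 0" --pt "0 0 0 0 0 0 0"

```text
time: 3.9
position: [500.2, 194.6, 322.5]
tool_rot: [0.574, 0.819, 0.002, 0.002]
contact_force: [0.8, -0.5, -1.1]
opening: 10.4
finger_force: 58.6
```

```bash
python3 - <<'E'
from h import *
s=ctrl.sense();print(s['time'],s['position'],s['opening'],s['finger_force'])
a=ctrl.read_camera('scene')
c=cam('wrist',s);w=ctrl.read_camera('wrist')
save('e.png',np.vstack([np.hstack([cv2.resize(a[100:310,180:460],(400,300)),cv2.resize(w,(400,300))]),cv2.resize(a[140:235,200:300],None,fx=3,fy=3)[:285,:300].copy() if 0 else np.hstack([cv2.resize(a[150:230,210:290],(300,300)),np.zeros((300,500,3),np.uint8)])]))
S=cam('scene')
p=np.array(s['position']);print('top',proj(p+[0,0,38],S),'foot',proj(p+[0,0,-162],S))
T=cam('top')
t=ctrl.read_camera('top');save('top2.png',t)
for r in ctrl.trace('top','mug')[:2]:
    v,u=np.nonzero(r['region']);print(r['p'],r['uv'],u.min(),u.max(),v.min(),v.max())
Rg=Rt(-25);rows([525-20,-151,p[2]],Rg,14,0)
E
```

```text
3.9 [500.21810418 194.61068435 322.49248532] 10.358032399295741 58.557883501052856
top [368.5136682  146.91461384] foot [348.99084625 242.53322711]
0.85 [359.5, 223.1] 327 386 204 246
[-23.3, -8.0, -0.3, -0.0002, 0.0001, 0.0561, 0]
[-23.7, -6.7, -0.3, -0.0002, 0.0001, 0.0561, 0]
[-24.1, -5.3, -0.3, -0.0002, 0.0001, 0.0561, 0]
[-24.3, -4.0, -0.3, -0.0002, 0.0001, 0.0561, 0]
[-24.5, -2.6, -0.3, -0.0002, 0.0001, 0.0561, 0]
[-24.6, -1.2, -0.3, -0.0002, 0.0001, 0.0561, 0]
[-24.6, 0.2, -0.3, -0.0002, 0.0001, 0.0561, 0]
[-24.6, 1.5, -0.3, -0.0002, 0.0001, 0.0561, 0]
[-24.5, 2.9, -0.3, -0.0002, 0.0001, 0.0561, 0]
[-24.3, 4.3, -0.3, -0.0002, 0.0001, 0.0561, 0]
[-24.0, 5.6, -0.3, -0.0002, 0.0001, 0.0561, 0]
[-23.6, 7.0, -0.3, -0.0002, 0.0001, 0.0561, 0]
[-23.2, 8.3, -0.3, -0.0002, 0.0001, 0.0561, 0]
[-22.7, 9.6, -0.3, -0.0002, 0.0001, 0.0561, 0]
```

View pics/e.png

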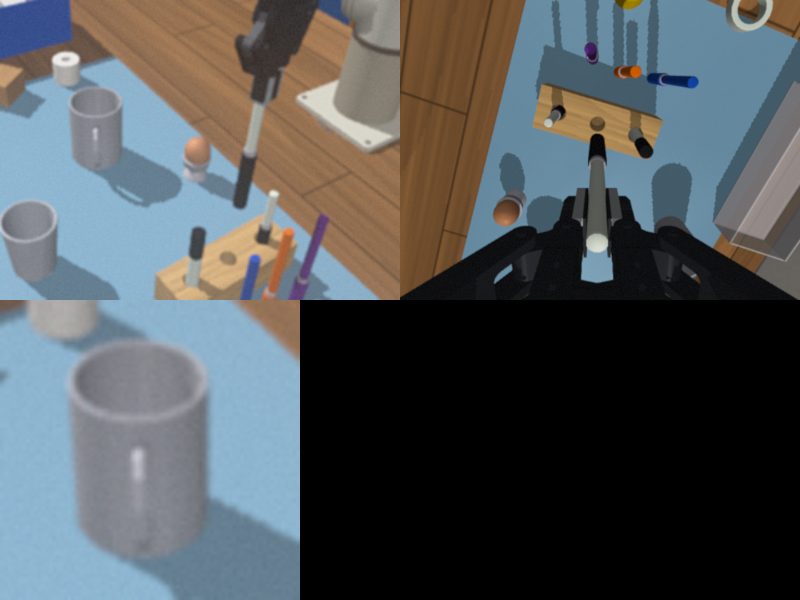

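The brush is held firmly: its foot is at scene (348,243), as predicted, 162 mm below the TCP. The mug's handle faces the scene camera at azimuth about 64°. Next I'll carry the brush above the mug, leaning 22° away from the handle.

```bash
python3 - <<'E'
from h import *
S,T=cam('scene'),cam('top')
print('rim',tri([((247.1,171.3),S),((365.5,225.2),T)]))
rows([505,-192.6,300],Rt(-26,22),16,0)
E
```

```text
rim (array([ 524.17578656, -151.36767791,  111.17455854]), [array([-0.6, -0.1]), array([-0.4,  0.6])])
[-22.8, -7.9, 1.1, -0.0098, 0.0228, 0.0495, 0]
[-23.2, -6.7, 0.5, -0.0098, 0.0228, 0.0495, 0]
[-23.5, -5.6, -0.1, -0.0098, 0.0228, 0.0495, 0]
[-23.8, -4.4, -0.6, -0.0098, 0.0228, 0.0495, 0]
[-23.9, -3.2, -1.2, -0.0098, 0.0228, 0.0495, 0]
[-24.0, -2.0, -1.8, -0.0098, 0.0228, 0.0495, 0]
[-24.1, -0.8, -2.4, -0.0098, 0.0228, 0.0495, 0]
[-24.0, 0.4, -2.9, -0.0098, 0.0228, 0.0495, 0]
[-23.9, 1.6, -3.4, -0.0098, 0.0228, 0.0495, 0]
[-23.7, 2.8, -4.0, -0.0098, 0.0228, 0.0495, 0]
[-23.4, 4.0, -4.5, -0.0098, 0.0228, 0.0495, 0]
[-23.1, 5.2, -4.9, -0.0098, 0.0228, 0.0495, 0]
[-22.7, 6.4, -5.4, -0.0098, 0.0228, 0.0495, 0]
[-22.2, 7.6, -5.9, -0.0098, 0.0228, 0.0495, 0]
[-21.7, 8.7, -6.3, -0.0098, 0.0228, 0.0495, 0]
[-21.1, 9.9, -6.7, -0.0098, 0.0228, 0.0495, 0]
```

Request:
step_arm --pt "-23 -8 1 -0.0098 0.0228 0.0495 0" --pt "-23 -7 0.5 -0.0098 0.0228 0.0495 0" --pt "-23.5 -5.5 0 -0.0098 0.0228 0.0495 0" --pt "-24 -4.5 -0.5 -0.0098 0.0228 0.0495 0" --pt "-24 -3 -1 -0.0098 0.0228 0.0495 0" --pt "-24 -2 -2 -0.0098 0.0228 0.0495 0" --pt "-24 -1 -2.5 -0.0098 0.0228 0.0495 0" --pt "-24 0.5 -3 -0.0098 0.0228 0.0495 0"

```text
time: 4.9
position: [501.3, -0.1, 308.8]
tool_rot: [0.721, 0.686, 0.083, -0.053]
contact_force: [1.4, 0.1, -1.0]
opening: 10.1
finger_force: 58.4
```

Request:
step_arm --pt "-24 1.5 -3.5 -0.0098 0.0228 0.0495 0" --pt "-24 3 -4 -0.0098 0.0228 0.0495 0" --pt "-23.5 4 -4.5 -0.0098 0.0228 0.0495 0" --pt "-23 5 -5 -0.0098 0.0228 0.0495 0" --pt "-22.5 6.5 -5.5 -0.0098 0.0228 0.0495 0" --pt "-22 7.5 -6 -0.0098 0.0228 0.0495 0" --pt "-21.5 8.5 -6.5 -0.0098 0.0228 0.0495 0" --pt "-21 10 -6.5 -0.0098 0.0228 0.0495 0"

```text
time: 5.7
position: [504.5, -193.0, 300.2]
tool_rot: [0.833, 0.519, 0.163, -0.103]
contact_force: [0.0, -0.1, -0.6]
opening: 10.2
finger_force: 58.4
```

Request:
step_arm --pt "0 0 0 0 0 0 0" --pt "0 0 0 0 0 0 0" --pt "0 0 0 0 0 0 0"

```text
time: 6.0
position: [505.0, -191.5, 301.2]
tool_rot: [0.832, 0.521, 0.163, -0.102]
contact_force: [-0.8, -0.1, -0.3]
opening: 10.3
finger_force: 58.5
```

```bash
cat > look.py <<'E'
from h import *
import sys
s=ctrl.sense();P=np.array(s['position']);Q=R.from_quat(s['tool_rot'])
S,T=cam('scene'),cam('top');a=ctrl.read_camera('scene');t=ctrl.read_camera('top');w=ctrl.read_camera('wrist')
f=P+162*Q.apply([0,0,1]);h=np.array([.438,.899,0]);m=np.array([524.7,-151.4,0])
print(s['time'],P,'foot',f,'rel h',(f-m)@h,'rel x',(f-m)@[.899,-.438,0],s['contact_force'],s['opening'],s['finger_force'])
print('z',Q.apply([0,0,1]),'proj foot',proj(f,S),proj(f,T))
g=cv2.resize(a[90:240,170:320],(400,400)),cv2.resize(t[170:290,300:420],(400,400))
save(sys.argv[1],np.hstack(g)); save('w'+sys.argv[1],w)
E
python3 look.py f.png; python3 - <<'E'
from h import *
rows([505,-192.6,300],Rt(-26,22),1,0)
E
```

```text
6.0 [ 504.99575136 -191.47950022  301.20376171] foot [ 531.76534215 -136.53858635  151.17414799] rel h 16.455030733151016 rel x -0.1575565851023697 [-0.76849197 -0.11027817 -0.2901468 ] 10.347779570593094 58.53487014770508
z [ 0.16524439  0.33914144 -0.92610873] proj foot [246.23368663 161.23907118] [361.29987767 221.37445848]
[-2.0, 0.3, 1.3, 0.0011, -0.0026, 0.0025, 0]
```

View pics/f.png

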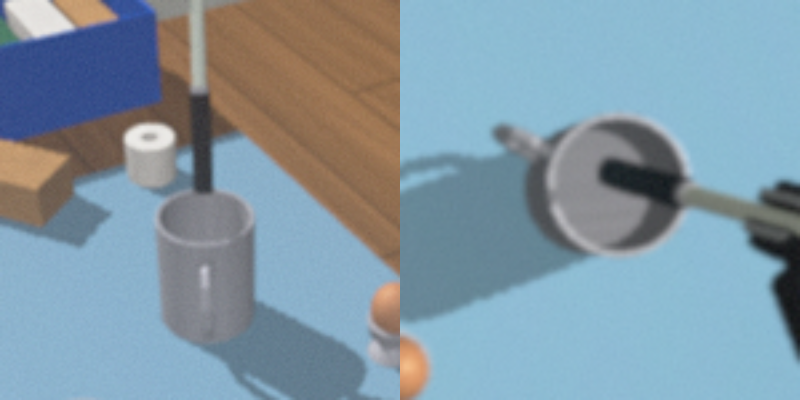

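The foot shows at scene (246,161) and top (361.5,221.6), matching the predictions. It is over the mug's opening, and the top leans away from the handle. I'm lowering it.

Request:
step_arm --pt "-5.6 0 13.9 0 0 0 0" --pt "-7.5 0 18.5 0 0 0 0" --pt "-7.5 0 18.5 0 0 0 0" --pt "-7.5 0 18.5 0 0 0 0" --pt "-7.5 0 18.5 0 0 0 0" --pt "-7.5 0 18.5 0 0 0 0" --pt "-5.6 0 13.9 0 0 0 0" --pt "0 0 0 0 0 0 0"

```text
time: 6.95
position: [504.4, -190.6, 170.0]
tool_rot: [0.832, 0.52, 0.162, -0.103]
contact_force: [-0.8, -0.1, -0.5]
opening: 10.4
finger_force: 58.6
```

Request:
step_arm --pt "-0.8 0 1.9 0 0 0 0" --pt "-0.8 0 1.9 0 0 0 0" --pt "-0.8 0 1.9 0 0 0 0" --pt "0 0 0 0 0 0 0"

```text
time: 7.35
position: [505.8, -192.4, 166.2]
tool_rot: [0.832, 0.52, 0.164, -0.101]
contact_force: [-0.6, -1.3, -1.5]
opening: 10.3
finger_force: 58.6
```

Request:
step_arm --pt "-0.8 0 1.9 0 0 0 0" --pt "-0.8 0 1.9 0 0 0 0" --pt "0 0 0 0 0 0 0"

```text
time: 7.65
position: [505.4, -192.3, 161.4]
tool_rot: [0.832, 0.52, 0.163, -0.101]
contact_force: [-0.7, -0.0, -0.2]
opening: 10.3
finger_force: 58.6
```

Request:
step_arm --pt "-0.6 0 1.4 0 0 0 0" --pt "0 0 0 0 0 0 0"

```text
time: 7.85
position: [505.5, -192.3, 160.0]
tool_rot: [0.832, 0.52, 0.163, -0.101]
contact_force: [-0.8, 0.2, -1.4]
opening: 10.5
finger_force: 58.6
```

Request:
step_arm --pt "-0.6 0 1.4 0 0 0 0" --pt "0 0 0 0 0 0 0"

```text
time: 8.05
position: [505.7, -192.6, 159.2]
tool_rot: [0.832, 0.52, 0.164, -0.101]
contact_force: [-1.6, -0.2, 2.7]
opening: 10.1
finger_force: 59.0
```

```bash
python3 look.py g.png
```

```text
8.05 [ 505.73887258 -192.57157778  159.1842936 ] foot [ 532.87816619 -137.84097551    9.14423256] rel h 15.771599806647519 rel x 1.4133186778969682 [-1.56375631 -0.23043707  2.73290665] 10.148277160153558 58.97083282470703
z [ 0.1675265   0.33784322 -0.92617322] proj foot [247.04041294 207.77795059] [351.13883629 222.83113764]
```

View pics/g.png

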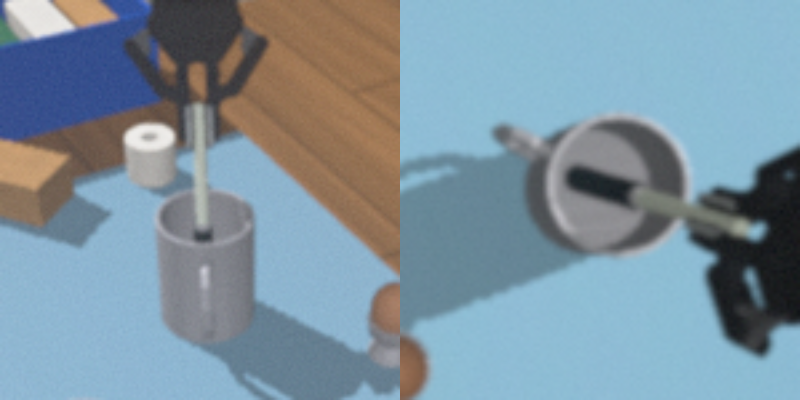

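The foot has just touched the mug's floor (force +2.7 N, foot at z≈9, as expected), and the mug hasn't moved. I'm releasing it and drawing back along the tool axis.

Request:
step_arm --pt "0 0 0 0 0 0 0.15" --pt "0 0 0 0 0 0 0.25" --pt "0 0 0 0 0 0 0.4" --pt "0 0 0 0 0 0 0.5" --pt "0 0 0 0 0 0 0.5" --pt "0 0 0 0 0 0 0.5" --pt "0 0 0 0 0 0 0.5"

```text
time: 8.9
position: [505.6, -192.4, 158.6]
tool_rot: [0.832, 0.52, 0.163, -0.101]
contact_force: [-0.2, 0.7, -0.3]
opening: 42.4
finger_force: 0.0
```

```bash
python3 look.py i.png
```

```text
8.9 [ 505.58483656 -192.36887596  158.64280026] foot [ 532.59914519 -137.57878509    8.6018956 ] rel h 15.885097796291998 rel x 1.0476393937076134 [-0.17455915  0.74257321 -0.29931074] 42.40120243035976 0.0
z [ 0.16675499  0.33821044 -0.92617842] proj foot [247.1914709  207.96242125] [350.98624724 222.95887511]
```

View pics/i.png

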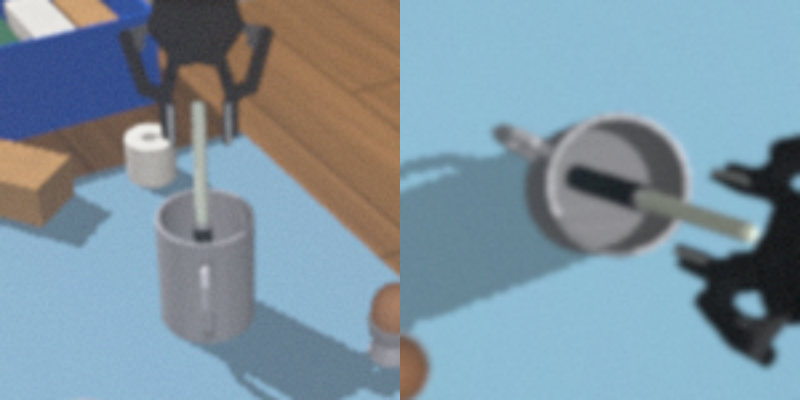

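Released: the brush leans on the rim away from the handle, between the open fingers. I'm withdrawing.

Request:
step_arm --pt "0 0 -8 0 0 0 0.5" --pt "0 0 -15 0 0 0 0.5" --pt "0 0 -20 0 0 0 0.5" --pt "0 0 -25 0 0 0 0.5" --pt "0 0 -25 0 0 0 0.5" --pt "0 0 -20 0 0 0 0.5" --pt "0 0 0 0 0 0 0.5" --pt "0 0 0 0 0 0 0.5"

```text
time: 9.85
position: [486.8, -230.8, 263.4]
tool_rot: [0.832, 0.52, 0.164, -0.101]
contact_force: [-0.6, -0.9, -0.9]
opening: 42.7
finger_force: 0.0
```

```bash
python3 look.py j.png
```

```text
9.85 [ 486.77647965 -230.82272208  263.41297012] foot [ 513.91608821 -176.13671555  113.35670622] rel h -26.961660647700757 rel x 1.1399447142153303 [-0.5637736  -0.89142216 -0.87725797] 42.674589595909474 0.0
z [ 0.16752845  0.33756794 -0.92627323] proj foot [245.40654434 164.1750357 ] [377.30429584 230.90504709]
```

View pics/j.png

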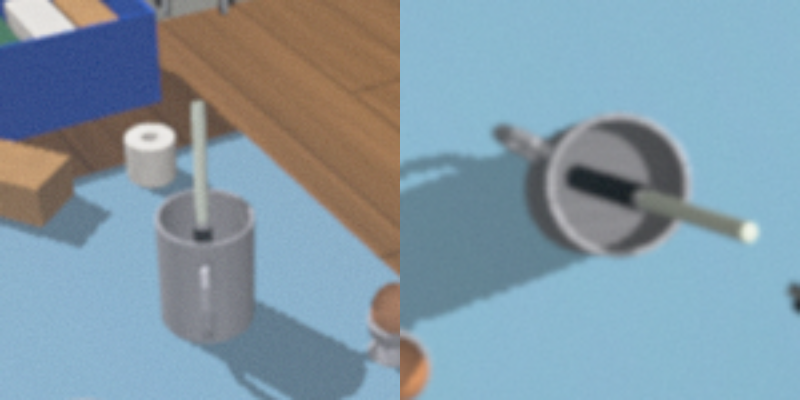

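The brush stands alone and leans on the side opposite the handle, with its top at scene (244,128) and top (405,239.6). The mug is where it was. I'll check the top's position and hand in.

```bash
python3 - <<'E'
from h import *
x,r=tri([((243.9,128.5),cam('scene')),((405,239.6),cam('top'))]);d=x-[524.7,-151.4,0]
y,xx=d@[.438,.899,0],d@[.899,-.438,0];print(x,r,'y',y,'x',xx)
if y<-40 and abs(xx)<30 and x[2]>160: print(ctrl.sign_off())
E
```

```text
[ 496.48033133 -213.44954159  188.59812191] [array([-0.3, -0. ]), array([-0.2,  0.3])] y -68.14275276782178 x 1.8082170834924902
the job is handed in; nothing more can be done
None
```

The job is handed in: the brush stands bristles down in the mug, leaning on the rim opposite the handle (its top measured 68 mm from the mug's axis on that side), the mug looks unmoved in the pictures and the gripper is clear of both, after about 10 s of the 42 s; the judge's verdict was not shown.

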